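# Hold the griddle's reset key turned

## Task

The griddle's safety cut-out has tripped. Take the red key out of the wooden key rest, put it into the brass key switch on the end of the griddle and wiggle it past the sticky pins until it is fully home, without forcing it; then turn it a quarter turn clockwise (seen from above) to its stop against the return spring. Finish while still gripping the key and holding it turned; leave the blue key and the other things on the counter where they are.

Things in the scene. Friction and masses are not known exactly. Their poses are not given: they have to be found in the camera images.
- red_key: Key to use, 78 mm tall, 50 g, upright, blade down in the rest. Origin: bottom tip of the blade; z up to the head. Steel blade 12 mm wide (x), 5 mm thick (y), 32 mm long, tip half-round (6 mm radius); round collar 21 mm across at z 32 to 38; flat red head 36 mm wide (x), 10 mm thick (y), z 38 to 78. Fits either way round. In the rest its collar sits on the block, tip 4 mm above the counter.
- red_key_head (a point): Place to grip the red key: middle of the flat red head, 60 mm above the blade tip; axes as the key's. Grip across the 10 mm thickness (y).
- blue_key: A key for something else: same shape and frame as the red one but with a blue head, in the other slot, 90 mm from the red key along the rest. It stays in its slot.
- key_rest: Fixed dark wooden block 150 mm (x) by 44 mm (y), 36 mm high; origin at the centre of its underside. Two slots at x = -45 and +45 mm, 15 by 8 mm and 34 mm deep, long side along x; the keys stand in them with 1 to 1.5 mm play each way, their x roughly along the block's x. Which key is in which slot varies.
- griddle: Fixed countertop griddle with its key switch. Origin on the counter straight below the keyhole; z up. The switch housing, 130 mm (x) by 100 mm (y), 56 mm high, is centred on the origin; the griddle itself extends from it towards -y (y = -55 to -415 mm, x = -155 to +150 mm, up to 77 mm high).
- keyhole (a point): Centre of the slot's mouth in the face of the brass cylinder (36 mm across), 60 mm above the counter; axes as the griddle's, z up. At joint 0 the slot lies along x: 14.4 (x) by 7.2 mm (y), 2.5 mm chamfer on its long sides, 42 mm deep. White dot on the housing at +x: rest direction; green dot at -y: turned direction. Key fully home: its collar sits on the face, its tip 32 mm below this point.
- pins (a point): On the slot's axis, 17 mm below the mouth, between two sticky pins: one 13 mm below the mouth at the slot's +x end, one 21 mm below at its -x end. Each sticks out far enough to stop the blade and stays where it is pushed (3 N sideways). A straight push jams (30 to 50 N). Press lightly (under 8 N) while moving the key to and fro along the slot, 1 mm each way, rocking it 2 degrees: the tip nudges each pin aside.
- key_cylinder (a joint): Turn of the brass cylinder in rad: 0 at rest, growing clockwise seen from above, hard stop at 1.5 (a quarter turn). A return spring pulls it back with 0.02 N m at 0 and 0.13 N m at the stop. The blade has up to about 0.17 rad of lost motion in the slot, so the key must be turned that much further than the cylinder.
- mug: Turquoise ceramic mug, 80 mm across, 95 mm high; origin under its centre. Leave it alone.
- tin: Closed cast-aluminium tin, 84 mm across, 104 mm high with its knob; origin under its centre. Leave it alone.
- bowl: Round glass prep bowl, 120 mm across, 55 mm high; origin under its centre. Leave it alone.
- spice_jar: Small amber glass jar with a black cap, 44 mm across, 85 mm high; origin under its centre. Leave it alone.

How it is judged:
By the outcome, as a careful person would: the job done as asked, in the order asked, and still so for the second after the job is handed in, while the arm keeps its last pose, push and grip.
It also fails if it takes over 58 s, if anything falls off the work surface, if the arm or the gripper's body presses on something with over 40 N, if the wrist force passes 120 N, or if a joint passes its speed limit or range.

## Robot

A 7-joint arm with a two-finger parallel gripper is mounted at the origin on the work surface. World frame = base frame: x ahead of the robot, y to its left, z up, the work surface at z = 0. Lengths are in m, angles in rad, forces in N, time in s.
With the tool pointing down it reaches from about 0.425 to 0.825 m from the base axis. Payload 3.6 kg.
Tool frame: the origin (TCP) lies where the fingers leave the gripper's body, on its centre line; the fingertips stand 73 mm ahead of it and the grasp point (between the pads) lies 54 mm ahead of it; x points along the fingers, y is the direction in which the jaws open and shut, and the axes are right-handed (so a half turn about x gives the same grasp; the last joint's range is limited). The gripper opens to 85 mm and grips with 20 to 120 N. Pads are 22 mm wide; open, the fingers measure 114 mm over their backs; the gripper's body (76 mm by 85 mm) begins 54 mm behind the grasp point. The pads swing forward as they close: fully open they stand 13 mm farther back than shut.
Start: joints at [-1.222, 0.615, -0.013, 1.423, 0.008, 1.103, -0.04], TCP at [0.239, 0.605, 0.304] pointing down, gripper open.
Joint ranges: [-3.12, 3.12], [-0.3, 2.06], [-1.34, 1.32], [0.26, 2.42], [-1.36, 4.5], [0.01, 1.98], [-2.84, 2.84]. Speed limits (rad/s): [2.79, 2.79, 3.14, 3.14, 3.14, 3.14, 3.14].

## Interface

Orientations are given as a unit quaternion [x, y, z, w].
In Python, from station import arm, snapshot, camera_info, ticket gives the robot as it stands. Calls block until the motion is done:
- arm.movep(position, orientation): joint-space move of the TCP to a pose.
- arm.line_to(position, velocity=0.15, ori=None): straight line of the TCP; ori=None keeps the orientation; velocity is the mean speed in m/s.
- arm.move_j(angles): joint-space move.
- arm.move_gripper(opening, effort=None): opening from 0.0 (shut) to 1.0 (fully open); effort is the grip in N (None keeps the last); returns when the fingers have stopped.
- arm.pause(seconds).
- arm.ik(position, orientation): joint angles nearest the present ones, or None.
- snapshot(name): name is "scene" or "top" or "wrist"; returns the picture (480x640x3 uint8, blue, green, red); there is no depth.
- camera_info(name): a dict with "fx", "fy", "cx", "cy" (pixels), "dist_coeffs" ([k1, k2, p1, p2, k3] as OpenCV has them; the pictures are not rectified), "R" (3x3) and "t" (3): a world point X has camera coordinates R X + t; the wrist camera has in their place "T_tool_cam" (4x4, takes a point from camera to tool coordinates, whose origin is the TCP and whose axes are the tool frame's). Camera axes: x right, y down, z forward; pixel columns grow to the right and rows downward; lengths in m; the calibration is good to about 2 mm. A picture is of the moment at which its call begins: read the wrist's pose just before it. camera_info takes no time and is no camera call.
A pose or a line that the arm cannot do raises arm.MotionError and nothing moves.
- ticket.finish_job(): hands the job in, once; it reports no verdict.
Readings, each from a call of its own:
- arm.read_time(): time.
- arm.read_joint_positions(): joint angles.
- arm.read_dq(): joint speeds.
- arm.read_effort(): joint torques, N m.
- arm.read_tool_pos(): TCP position.
- arm.read_eef_rot(): TCP orientation.
- arm.read_ft_force(): force on the tool from outside, world axes, zero at the start.
- arm.read_wrist_torque(): the same for the moment, N m.
- arm.read_opening(): opening from 0.0 (shut) to 1.0 (fully open).
Only numpy, scipy, OpenCV 4.12 (cv2) and the standard library are available. Lean on these libraries where they do the work, as an engineer would, in place of code of your own. Each camera call takes 0.05 s, during which the arm holds its last target. There are 200 camera calls.

## Working session

There is one attempt and no reset: what is moved stays moved. The work goes in short steps, each a Python script; the robot and the scene stay as the last script left them, time stands still between calls to the robot, and variables do not carry over. Pictures are saved under pics/ and viewed, about 8 in all and at most 12, crops included, and the job is handed in when it is done.

```bash
mkdir -p pics; ls
python3 - <<'E'
from station import arm, snapshot, camera_info
import cv2,numpy as np
for n in("scene","top"):
    cv2.imwrite(f"pics/{n}0.png",snapshot(n)); c=camera_info(n); print(n,c)
print(camera_info("wrist"))
print(arm.read_time(),arm.read_eef_rot(),arm.read_ft_force())
E
```

```text
pics
scene {'fx': 484.4444399442061, 'fy': 484.4444399442061, 'cx': 314.6353376435851, 'cy': 242.08368296035962, 'dist_coeffs': array([0.03361638, 0.        , 0.        , 0.        , 0.        ]), 'R': array([[ 0.85091364,  0.52496923, -0.0187957 ],
       [ 0.32442348, -0.55332062, -0.76719339],
       [-0.41315297,  0.64671755, -0.64114041]]), 't': array([-0.60414101, -0.05464139,  1.09019953])}
top {'fx': 482.74251224083326, 'fy': 482.74251224083326, 'cx': 318.73424636683814, 'cy': 249.59371742761445, 'dist_coeffs': array([-0.02420399,  0.        ,  0.        ,  0.        ,  0.        ]), 'R': array([[ 0.02867122, -0.99957761, -0.00474955],
       [-0.99815308, -0.02837514, -0.05371476],
       [ 0.0535573 ,  0.00628084, -0.99854502]]), 't': array([0.15562179, 0.60018549, 1.08985241])}
{'fx': 397.34490267530487, 'fy': 397.34490267530487, 'cx': 321.8519877454423, 'cy': 233.595756351095, 'dist_coeffs': array([-0.04294694,  0.        ,  0.        ,  0.        ,  0.        ]), 'T_tool_cam': array([[ 5.66998713e-04, -3.01788267e-01,  9.53374806e-01,
        -7.06002671e-02],
       [ 9.99999353e-01,  1.11104463e-03, -2.43029405e-04,
         1.97843554e-04],
       [-9.85898536e-04,  9.53374327e-01,  3.01788702e-01,
        -7.78315503e-02],
       [ 0.00000000e+00,  0.00000000e+00,  0.00000000e+00,
         1.00000000e+00]])}
0.1 [ 0.13122958  0.69481634 -0.13287527  0.69451653] [-0.66351165  0.13596616 -0.59010744]
```

View pics/top0.png

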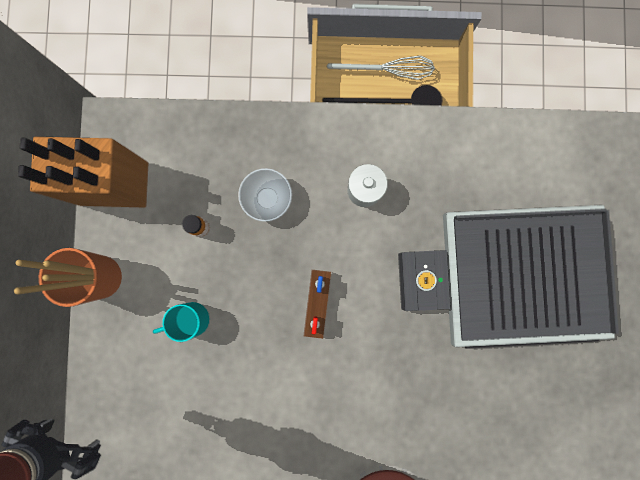

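View pics/scene0.png

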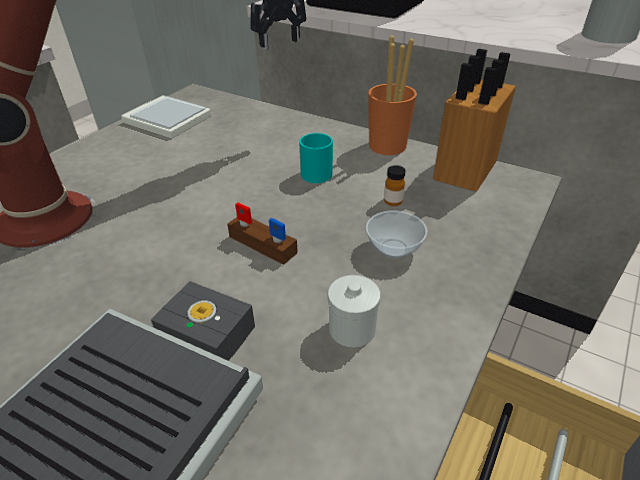

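```bash
cat > h.py <<'E'
from station import arm, snapshot, camera_info, ticket
import cv2, numpy as np
from scipy.spatial.transform import Rotation as Ro
def pose(name):
    """camera centre and world-from-camera rotation"""
    c=camera_info(name)
    if name=="wrist":
        T=np.eye(4);T[:3,:3]=Ro.from_quat(arm.read_eef_rot()).as_matrix();T[:3,3]=arm.read_tool_pos()
        W=T@c["T_tool_cam"];return c,W[:3,3],W[:3,:3]
    return c,-c["R"].T@c["t"],c["R"].T
def shot(name,f=None):
    p=pose(name);im=snapshot(name)
    if f:cv2.imwrite(f"pics/{f}.png",im)
    return im,p
def rays(p,uv):
    c,o,R=p;K=np.array([[c["fx"],0,c["cx"]],[0,c["fy"],c["cy"]],[0,0,1]])
    n=cv2.undistortPoints(np.float64(uv).reshape(-1,1,2),K,c["dist_coeffs"])[:,0]
    return np.c_[n,np.ones(len(n))]@R.T
def onplane(p,uv,z):
    d=rays(p,uv);return p[1]+d*((z-p[1][2])/d[:,2])[:,None]
def tri(ps,uvs):
    A=np.zeros((3,3));b=np.zeros(3)
    for p,uv in zip(ps,uvs):
        d=rays(p,[uv])[0];d/=np.linalg.norm(d);M=np.eye(3)-np.outer(d,d);A+=M;b+=M@p[1]
    return np.linalg.solve(A,b)
HSV={"red":[((0,170,120),(6,255,255)),((174,170,120),(180,255,255))],"blue":[((105,150,80),(125,255,255))],
 "green":[((50,150,80),(75,255,255))],"brass":[((18,120,140),(32,255,255))],"white":[((0,0,225),(180,30,255))]}
def blob(im,col,roi=None):
    """largest blob of a colour: (centroid, area, contour)"""
    h=cv2.cvtColor(im,cv2.COLOR_BGR2HSV);m=sum(cv2.inRange(h,a,b) for a,b in HSV[col])
    if roi:
        k=np.zeros_like(m);x0,y0,x1,y1=roi;k[y0:y1,x0:x1]=1;m=m*k
    cs=cv2.findContours(m,cv2.RETR_EXTERNAL,cv2.CHAIN_APPROX_NONE)[0]
    if not cs:return None
    c=max(cs,key=cv2.contourArea);M=cv2.moments(m if col=="x" else c)
    if M["m00"]==0:return c[:,0].mean(0),len(c),c
    return np.array([M["m10"]/M["m00"],M["m01"]/M["m00"]]),M["m00"],c
def down(yaw):
    """tool pointing down with the jaw direction (tool y) at world angle yaw"""
    x=np.array([0,0,-1.]);y=np.array([np.cos(yaw),np.sin(yaw),0])
    return Ro.from_matrix(np.c_[x,y,np.cross(x,y)])
E
python3 - <<'E'
from h import *
it=cv2.imread("pics/top0.png");isc=cv2.imread("pics/scene0.png");pt=pose("top");ps=pose("scene")
for col,rt,rs in [("red",(290,260,350,350),(220,190,300,270)),("blue",(290,260,350,350),(220,190,300,270)),("brass",(400,250,445,310),(180,290,220,325)),("white",(415,255,436,274),(208,310,228,326)),("green",(432,270,448,290),(180,315,200,335))]:
    a=blob(it,col,rt);b=blob(isc,col,rs)
    print(col,a and a[:2],b and b[:2], tri([pt,ps],[a[0],b[0]]).round(4) if a and b else '')
    if a: print('  plane',onplane(pt,[a[0]],{"red":.075,"blue":.075}.get(col,.06)).round(4))
print(Ro.from_quat(arm.read_eef_rot()).as_matrix().round(3))
E
```

```text
red (array([314.25856698, 325.9470405 ]), 53.5) (array([243.27498002, 212.90247802]), 208.5) [0.4272 0.1786 0.0583]
  plane [[0.4275 0.1772 0.075 ]]
blue (array([319.44802867, 283.58422939]), 46.5) (array([276.88598402, 228.69571532]), 229.5) [0.5193 0.1692 0.0603]
  plane [[0.5188 0.1687 0.075 ]]
brass (array([426.2712963 , 280.17222222]), 180.0) (array([201.19986979, 310.30859375]), 256.0) [ 0.5334 -0.0655  0.0566]
  plane [[ 0.5327 -0.0654  0.06  ]]
white (array([425., 266.]), 4.0) (array([216.96969697, 317.84848485]), 5.5) [ 0.5644 -0.063   0.0537]
  plane [[ 0.5637 -0.0621  0.06  ]]
green (array([439.83333333, 279.55555556]), 9.0) (array([189.4       , 324.62222222]), 15.0) [ 0.5355 -0.0962  0.0535]
  plane [[ 0.5349 -0.0952  0.06  ]]
[[-0.001  0.367  0.93 ]
 [-0.002  0.93  -0.367]
 [-1.    -0.002  0.   ]]
```

Run:
```python
from h import *
q=down(np.pi/2-0.1).as_quat()
arm.movep([0.5335,-0.0655,0.25],down(np.pi/2+0.03).as_quat())
im,p=shot("wrist","w_hole")
import pickle;pickle.dump(p,open("p_hole.pkl","wb"))
for c in("brass","white","green"):
    b=blob(im,c);print(c,b and b[:2], b and onplane(p,[b[0]],.057))
arm.movep([0.428,0.178,0.26],q)
im,p=shot("wrist","w_key")
pickle.dump(p,open("p_key.pkl","wb"))
for c in("red","blue"):
    b=blob(im,c);print(c,b and b[:2], b and onplane(p,[b[0]],.082))
print(arm.read_time(),arm.read_joint_positions())
a=cv2.imread("pics/w_hole.png");cv2.imwrite("pics/both.png",cv2.resize(np.vstack([a,im]),None,fx=.625,fy=.625))
```

```text
brass (array([319.34787415, 225.74192177]), 1960.0) [[ 0.53391431 -0.06559306  0.057     ]]
white (array([321.29658793, 266.94750656]), 63.5) [[ 0.56456896 -0.06324839  0.057     ]]
green (array([274.5483871 , 227.11827957]), 124.0) [[ 0.5359259  -0.09658158  0.057     ]]
red (array([322.08504476, 231.29278568]), 633.0) [[0.42840628 0.17737876 0.082     ]]
blue (array([323.08943089, 347.33434959]), 492.0) [[0.51614089 0.16926625 0.082     ]]
3.8333 [-0.51972874  0.3899354   0.11188894  2.00144083 -0.06052849  0.7527628
  1.09597818]
```

View pics/both.png

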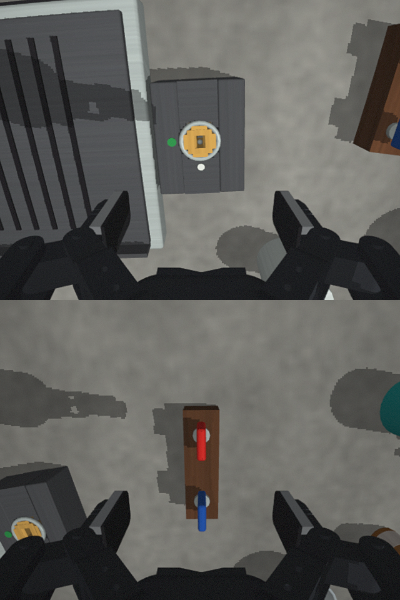

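Run:
```python
from h import *
import pickle
ph=pickle.load(open("p_hole.pkl","rb"));pk=pickle.load(open("p_key.pkl","rb"))
a=cv2.imread("pics/w_hole.png");k=cv2.imread("pics/w_key.png")
# key top face: bright red
h=cv2.cvtColor(k,cv2.COLOR_BGR2HSV)
ys=slice(185,275);print(np.array([[k[y,322]] for y in range(195,262,3)])[:,0,2])
b=blob(k,"red");W=onplane(pk,b[2][:,0],.082)[:,:2].astype(np.float32)
r=cv2.minAreaRect(W*1000);print("red rect mm",r)
b=blob(k,"blue");W=onplane(pk,b[2][:,0],.082)[:,:2].astype(np.float32)
print("blue",cv2.minAreaRect(W*1000))
# slot: dark inside brass disc
g=cv2.cvtColor(a,cv2.COLOR_BGR2GRAY)
m=np.zeros_like(g);cv2.circle(m,(319,226),14,255,-1)
d=((g<95)&(m>0)).astype(np.uint8)
cs=cv2.findContours(d,cv2.RETR_EXTERNAL,cv2.CHAIN_APPROX_NONE)[0];c=max(cs,key=cv2.contourArea)
print("slot",cv2.minAreaRect((onplane(ph,c[:,0],.06)[:,:2]*1000).astype(np.float32)))
b=blob(a,"brass");print("brass circ",cv2.minEnclosingCircle((onplane(ph,b[2][:,0],.06)[:,:2]*1000).astype(np.float32)))
A=cv2.resize(a[196:256,289:349],(540,540),interpolation=0);B=cv2.resize(k[190:280,277:367],(540,540),interpolation=0)
cv2.imwrite("pics/c1.png",cv2.resize(np.hstack([A,B]),(800,400),interpolation=0))
```

```text
[ 87  89  86  86 160 156 195 194 193 197 196 196 198 197 199 199 195 198
 197 196 186  81  78]
red rect mm ((428.54229736328125, 177.2923126220703), (9.20953369140625, 34.346702575683594), 84.5465087890625)
blue ((509.1466369628906, 169.79129028320312), (8.849990844726562, 51.387935638427734), 84.56855010986328)
slot ((533.594482421875, -64.80411529541016), (13.559416770935059, 7.58005428314209), 1.883460521697998)
brass circ ((533.4932250976562, -65.66607666015625), 18.722135543823242)
```

View pics/c1.png

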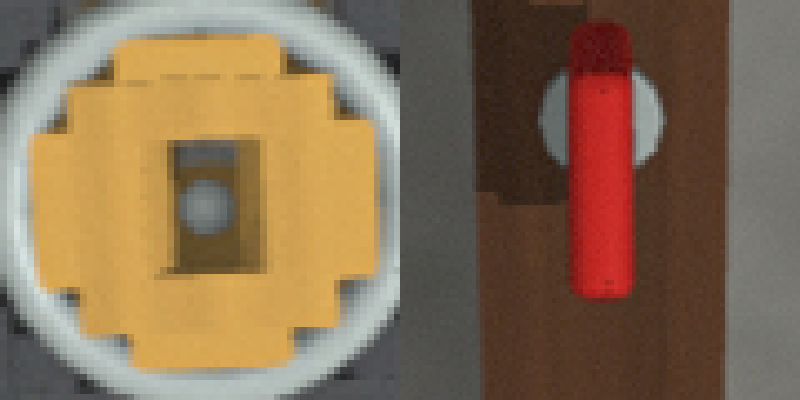

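Run:
```python
from h import *
for a in (0,.6,1.2,1.5,1.7,1.85):
    j=arm.ik([.5338,-.065,.142],down(np.pi/2+.07-a).as_quat());print(a,None if j is None else np.round(j,2))
arm.move_gripper(0.6,80)
arm.movep([.4285,.1773,.20],down(np.pi/2-.095).as_quat())
arm.line_to([.4285,.1773,.119],velocity=.08)
f0=arm.read_ft_force()
arm.move_gripper(0.0,80);print("open",arm.read_opening(),f0,arm.read_ft_force(),arm.read_tool_pos())
shot("wrist","w_grip")
arm.line_to([.4285,.1773,.21],velocity=.1)
arm.pause(.2);print(arm.read_ft_force(),arm.read_opening(),arm.read_time())
im,p=shot("wrist","w_lift");cv2.imwrite("pics/l.png",np.hstack([cv2.imread("pics/w_grip.png")[150:480,140:520],im[150:480,140:520]]))
```

```text
0 [ 0.03  0.66  0.08  1.92 -0.09  0.57  1.81]
0.6 [-0.04  0.67  0.19  1.92 -0.22  0.57  1.33]
1.2 [-0.11  0.68  0.3   1.92 -0.34  0.59  0.85]
1.5 [-0.15  0.69  0.36  1.92 -0.4   0.6   0.61]
1.7 [-0.17  0.69  0.39  1.92 -0.44  0.61  0.45]
1.85 [-0.19  0.7   0.42  1.92 -0.47  0.62  0.33]
open 0.10902264470897859 [ 1.1343315  -0.11378813 -0.29209245] [-0.50700661  0.3469377   2.92203194] [0.42864476 0.17737307 0.11936867]
[ 0.09388078  0.1786983  -1.11943985] 0.10505771831051212 7.5417
```

View pics/l.png

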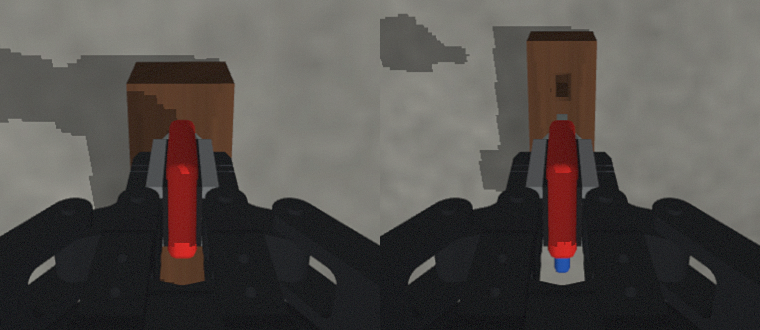

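```bash
cat >> h.py <<'E'
X0,Y0,YAW=.5338,-.065,.07
E
python3 - <<'E'
from h import *
q=down(np.pi/2+YAW).as_quat()
arm.movep([X0,Y0,.215],q)
arm.line_to([X0,Y0,.182],velocity=.08);arm.pause(.15)
fb=arm.read_ft_force();tb=arm.read_wrist_torque();print("base",fb.round(2),tb.round(3),arm.read_tool_pos().round(4))
shot("wrist","w_above")
z=.182
while z>.164:
    z-=.002;t=arm.read_time();arm.line_to([X0,Y0,z],velocity=.03)
    f=arm.read_ft_force()-fb;print(round(z,4),f.round(1),(arm.read_wrist_torque()-tb).round(3),(arm.read_tool_pos()-[X0,Y0,z]).round(4),round(arm.read_time()-t,3))
    if f[2]>6 or abs(f[:2]).max()>8:break
print(arm.read_time())
im,p=shot("wrist","w_in");s=snapshot("scene")
cv2.imwrite("pics/i.png",np.hstack([cv2.imread("pics/w_above.png")[180:480,220:420],im[180:480,220:420],cv2.resize(s[240:360,140:280],(350,300))]))
E
```

```text
base [-0.55 -0.53 -0.77] [-0.016 -0.049  0.006] [ 0.5342 -0.0649  0.1826]
0.18 [ 0.2 -0.5 -0.5] [0.027 0.019 0.006] [-0.0001 -0.0001  0.    ] 0.25
0.178 [ 0.1  0.8 -0. ] [ 0.016  0.075 -0.023] [-0.0001  0.     -0.0002] 0.25
0.176 [0.4 0.3 0.4] [ 0.018  0.012 -0.071] [-0.0001  0.     -0.0002] 0.25
0.174 [-0.3  1.7 -0.5] [-0.047  0.032 -0.087] [-0.0001 -0.     -0.0001] 0.25
0.172 [ 1.4  0.5 -0.6] [ 0.061  0.024 -0.061] [-0.0001 -0.     -0.0001] 0.25
0.17 [-0.2  1.6 -0.8] [-0.028  0.043 -0.027] [-0.0001 -0.     -0.0001] 0.25
0.168 [0.9 1.  0.4] [ 0.014  0.048 -0.001] [-0.     -0.     -0.0001] 0.25
0.166 [ 0.9  0.5 -0.2] [ 0.007  0.072 -0.057] [ 0.      0.     -0.0001] 0.25
0.164 [-0.3  1.3  3.8] [-0.007  0.254  0.011] [ 0.0001 -0.      0.0003] 0.25
11.6333
```

View pics/i.png

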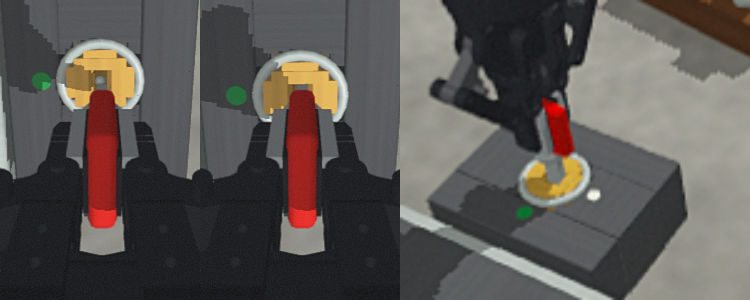

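```bash
cat >> h.py <<'E'
U=np.array([np.cos(YAW),np.sin(YAW),0]);V=np.array([-np.sin(YAW),np.cos(YAW),0])
FB=np.array([-.55,-.53,-.77])
def target(s,phi,z,n=0.,c=0.,L=.115):
    """TCP pose with the tip s along the slot (rocked phi about V, pivot at the tip)"""
    Rr=Ro.from_rotvec(V*phi)
    tip=np.array([X0,Y0,z-L])+U*(s+c)+V*n
    return tip+Rr.apply([0,0,L]),(Rr*down(np.pi/2+YAW)).as_quat()
def force():
    f=np.mean([arm.read_ft_force() for _ in range(3)],0)-FB;return np.array([f@U,f@V,f[2]])
E
python3 - <<'E'
from h import *
z=.164;c=0.;n=0.;d=np.radians(2)
for i in range(28):
    sg=1 if i%2==0 else -1
    p,q=target(.001*sg,d*sg,z,n,c);arm.line_to(p,velocity=.02,ori=q);f=force()
    print(i,sg,round(z,4),"c%.4f"%c,f.round(1),round(arm.read_tool_pos()[2]-p[2],4),round(arm.read_time(),2))
    if abs(f).max()>25: print("high");break
    if abs(f[0])>8: c+=.0002*np.sign(f[0])
    if abs(f[1])>6: n+=.0002*np.sign(f[1])
    if f[2]<3.5: z-=.0005
    elif f[2]>6.5: z+=.0005
    if z<.1445: break
E
```

```text
0 1 0.164 c0.0000 [-1.5 -0.3  6.8] 0.0002 12.13
1 -1 0.1645 c0.0000 [0.1 0.6 0.5] -0.0003 12.78
2 1 0.164 c0.0000 [-2.5  0.9  4. ] -0.0 13.43
3 -1 0.164 c0.0000 [0.3 0.2 0.7] 0.0 14.08
4 1 0.1635 c0.0000 [-2.3  1.3  7.3] 0.0004 14.73
5 -1 0.164 c0.0000 [0.1 0.9 0.6] -0.0001 15.38
6 1 0.1635 c0.0000 [-2.9  0.7  5.9] 0.0001 16.03
7 -1 0.1635 c0.0000 [-0.3  0.4  1.2] -0.0001 16.68
8 1 0.163 c0.0000 [-2.8  0.5  6.8] 0.0003 17.33
9 -1 0.1635 c0.0000 [ 0.5 -0.7 -0.1] -0.0001 17.98
10 1 0.163 c0.0000 [-3.1  1.2  5.1] -0.0 18.63
11 -1 0.163 c0.0000 [-0.6  0.   0.4] -0.0 19.28
12 1 0.1625 c0.0000 [-3.3 -0.   6.5] 0.0002 19.93
13 -1 0.1625 c0.0000 [-0.   0.1 -0.6] -0.0001 20.58
14 1 0.162 c0.0000 [-3.3  1.1  5.2] 0.0002 21.23
15 -1 0.162 c0.0000 [0.5 0.5 0.1] -0.0001 21.88
16 1 0.1615 c0.0000 [-2.9  0.2  5.9] 0.0001 22.53
17 -1 0.1615 c0.0000 [0.6 0.1 0.5] -0.0001 23.18
18 1 0.161 c0.0000 [-2.8  0.6  5.4] 0.0001 23.83
19 -1 0.161 c0.0000 [ 1.  -0.3  1.2] -0.0 24.48
20 1 0.1605 c0.0000 [-3.3  1.   3.6] -0.0003 25.13
21 -1 0.1605 c0.0000 [ 0.6 -0.2  1. ] 0.0002 25.78
22 1 0.16 c0.0000 [-3.2  1.3  2.3] -0.0003 26.43
23 -1 0.1595 c0.0000 [0.2 1.4 0.8] 0.0002 27.08
24 1 0.159 c0.0000 [-3.3  1.1  3.5] -0.0002 27.73
25 -1 0.159 c0.0000 [0.1 0.7 0.6] 0.0002 28.38
26 1 0.1585 c0.0000 [-3.8 -0.4  1.4] -0.0003 29.03
27 -1 0.158 c0.0000 [-1.7  0.9 -0.3] 0.0003 29.68
```

Run:
```python
from h import *
z=.1575;c=0.;n=0.;d=np.radians(2)
for i in range(44):
    sg=1 if i%2==0 else -1
    p,q=target(.001*sg,d*sg,z,n,c);arm.line_to(p,velocity=.05,ori=q);f=force()
    print(i,sg,round(z,4),f.round(1),round(arm.read_tool_pos()[2]-p[2],4),round(arm.read_time(),2))
    if abs(f).max()>25: print("high");break
    if f[2]<3.5: z-=.0005
    elif f[2]>6.5: z+=.0005
    if z<.1448 or arm.read_time()>42: break
```

```text
0 1 0.1575 [-3.8  0.   2.4] -0.0004 30.03
1 -1 0.157 [0.4 0.2 0.4] 0.0005 30.38
2 1 0.1565 [-4.3  0.   3.2] -0.0003 30.73
3 -1 0.156 [ 0.9 -0.3  0.4] 0.0005 31.08
4 1 0.1555 [-4.4  0.8  4.5] -0.0002 31.43
5 -1 0.1555 [-0.4  0.1 -0.2] 0.0004 31.78
6 1 0.155 [-4.   0.6  6.5] 0.0001 32.13
7 -1 0.1555 [0.2 0.1 1.3] 0.0003 32.48
8 1 0.155 [-3.9  0.3  5.8] -0.0 32.83
9 -1 0.155 [ 1.5 -0.2  0.5] 0.0002 33.18
10 1 0.1545 [-3.2  1.2  6.6] -0.0001 33.53
11 -1 0.155 [0.6 0.8 0.3] 0.0001 33.88
12 1 0.1545 [-3.2  0.2  3.8] -0.0005 34.23
13 -1 0.1545 [0.5 0.1 0.4] 0.0003 34.58
14 1 0.154 [-4.2  0.1  3.5] -0.0004 34.93
15 -1 0.1535 [0.5 0.6 0.2] 0.0004 35.28
16 1 0.153 [-3.9  0.2  4.7] -0.0003 35.63
17 -1 0.153 [ 1.2 -0.1  0.6] 0.0003 35.98
18 1 0.1525 [-3.5 -0.3  3.7] -0.0005 36.33
19 -1 0.1525 [-0.5  0.5  0.7] 0.0004 36.68
20 1 0.152 [-4.   0.2  2.3] -0.0005 37.03
21 -1 0.1515 [0.  0.1 0.4] 0.0004 37.38
22 1 0.151 [-3.8 -0.4  2.4] -0.0005 37.73
23 -1 0.1505 [0.1 0.7 0.2] 0.0004 38.08
24 1 0.15 [-3.9  1.1  2. ] -0.0004 38.43
25 -1 0.1495 [-0.4  0.1  0.9] 0.0004 38.78
26 1 0.149 [-3.6  0.2  2.4] -0.0004 39.13
27 -1 0.1485 [ 0.3  0.2 -0.1] 0.0004 39.48
28 1 0.148 [-4.2 -0.4  1.9] -0.0004 39.83
29 -1 0.1475 [-0.5 -0.4  1.8] 0.0004 40.18
30 1 0.147 [-4.6  1.   2.6] -0.0004 40.53
31 -1 0.1465 [-0.5  0.1  0.3] 0.0004 40.88
32 1 0.146 [-4.1  0.5  2.1] -0.0004 41.23
33 -1 0.1455 [-1.1 -0.3  0.4] 0.0004 41.58
34 1 0.145 [-3.3  0.7  2.7] -0.0004 41.93
```

Run:
```python
from h import *
z=.145;ok=0
p,q=target(0,0,z);arm.line_to(p,velocity=.05,ori=q);print(force().round(1))
while z>.139:
    z-=.0005;p,q=target(0,0,z);arm.line_to(p,velocity=.02);f=force()
    print(round(z,4),f.round(1),arm.read_tool_pos().round(4)[2],round(arm.read_time(),2))
    if f[2]>5: break
im=snapshot("scene");cv2.imwrite("pics/home.png",cv2.resize(im[230:350,130:290],(640,480)))
```

```text
[-1.7 -0.4  0.1]
0.1445 [-1.7 -0.4  0.7] 0.1444 42.43
0.144 [-1.9 -0.5  0.7] 0.1439 42.68
0.1435 [-1.7  0.6 -1.1] 0.1435 42.93
0.143 [-2.   0.5  4.1] 0.1434 43.18
0.1425 [-3.5  1.3  7.7] 0.1433 43.43
```

View pics/home.png

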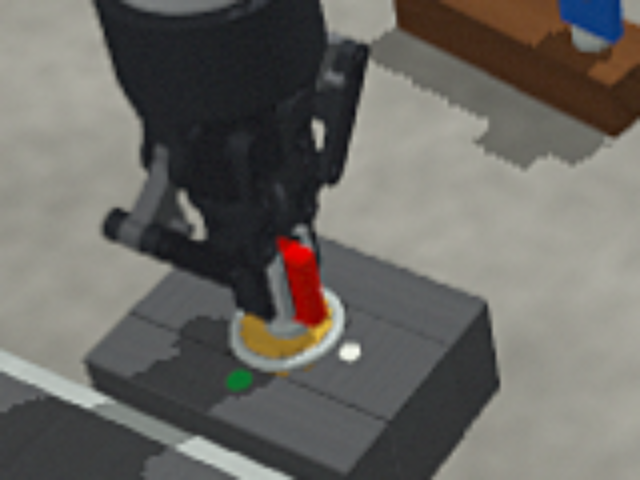

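Run:
```python
from h import *
off=np.array([-.0002,0,0]);a=0;T0=arm.read_wrist_torque()[2]
while a<1.79:
    a+=.15 if a<1.49 else .05
    arm.line_to(np.array([X0,Y0,.143])+off,velocity=.05,ori=down(np.pi/2+YAW-a).as_quat())
    f=np.mean([arm.read_ft_force() for _ in range(3)],0)-FB;T=arm.read_wrist_torque()[2]-T0
    y=Ro.from_quat(arm.read_eef_rot()).as_matrix()[:,1];act=np.pi/2+YAW-np.arctan2(y[1],y[0])
    print(round(a,2),round(act,3),f.round(1),"Tz %.3f"%T,arm.read_tool_pos().round(4),round(arm.read_time(),2))
    if abs(f).max()>25 or arm.read_time()>54: break
    for k in(0,1):
        if abs(f[k])>5: off[k]+=.0002*np.sign(f[k])
    if a>1.5 and abs(T)>.5: break
print(arm.read_opening())
im=snapshot("scene");im2=snapshot("wrist");cv2.imwrite("pics/turned.png",np.hstack([cv2.resize(im[230:350,130:290],(480,360)),im2[120:480,180:480]]))
```

```text
0.15 0.147 [-2.1  0.   6.2] Tz 0.052 [ 0.5338 -0.0653  0.1434] 43.78
0.3 0.298 [-2.  -0.7  5.5] Tz 0.073 [ 0.5338 -0.0654  0.1434] 44.08
0.45 0.448 [-2.5 -0.3  6.6] Tz 0.093 [ 0.5338 -0.0654  0.1433] 44.38
0.6 0.597 [-3.  -0.6  6.2] Tz 0.091 [ 0.5339 -0.0654  0.1433] 44.68
0.75 0.747 [-3.5 -0.5  6.1] Tz 0.113 [ 0.5339 -0.0654  0.1434] 44.98
0.9 0.897 [-2.1 -0.9  5.3] Tz 0.094 [ 0.534  -0.0653  0.1433] 45.28
1.05 1.047 [-1.8  0.4  6.6] Tz 0.035 [ 0.534  -0.0653  0.1434] 45.58
1.2 1.197 [-2.1 -0.5  5.4] Tz 0.091 [ 0.5341 -0.0653  0.1434] 45.88
1.35 1.347 [-1.7  0.1  6.5] Tz 0.143 [ 0.5342 -0.0653  0.1434] 46.18
1.5 1.496 [-1.7 -0.4  5.7] Tz 0.202 [ 0.5343 -0.0653  0.1434] 46.48
1.55 1.547 [-2.1 -0.3  5.7] Tz 0.111 [ 0.5343 -0.0653  0.1434] 46.73
1.6 1.597 [-1.5  0.1  6.4] Tz 0.092 [ 0.5343 -0.0654  0.1434] 46.98
1.65 1.647 [-1.7  0.1  5.8] Tz 0.204 [ 0.5343 -0.0654  0.1434] 47.23
1.7 1.698 [-1.6  0.3  5.5] Tz 0.211 [ 0.5343 -0.0653  0.1434] 47.48
1.75 1.748 [-1.5  0.6  6.5] Tz 0.161 [ 0.5344 -0.0653  0.1434] 47.73
1.8 1.797 [-1.1 -0.4  6. ] Tz 0.281 [ 0.5344 -0.0653  0.1434] 47.98
0.10332354531794748
```

View pics/turned.png

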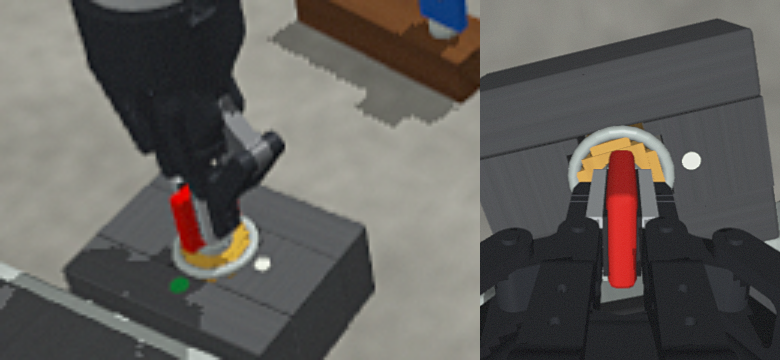

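Run:
```python
from h import *
a=1.8;T0=None
tz=lambda:np.mean([arm.read_wrist_torque()[2] for _ in range(4)])
print("now %.3f"%tz(),arm.read_time())
while a<1.93:
    a+=.03
    arm.line_to([.5336,-.065,.143],velocity=.05,ori=down(np.pi/2+YAW-a).as_quat());T=tz()
    y=Ro.from_quat(arm.read_eef_rot()).as_matrix()[:,1]
    print(round(a,2),round(np.pi/2+YAW-np.arctan2(y[1],y[0]),3),(arm.read_ft_force()-FB).round(1),"%.3f"%T,round(arm.read_time(),2))
    if T>.75: break
arm.pause(.2);print("%.3f"%tz(),arm.read_opening(),arm.read_time())
im2=snapshot("wrist");cv2.imwrite("pics/turned2.png",im2[120:480,180:480])
```

```text
now 0.207 48.0833
1.83 1.827 [-1.7  0.   6. ] 0.389 48.33
1.86 1.857 [-1.6  0.2  6.4] 0.379 48.58
1.89 1.887 [-0.8 -0.3  6.3] 0.511 48.83
1.92 1.917 [-0.3  0.   6.4] 0.616 49.08
1.95 1.946 [-0.5  0.1  7. ] 0.796 49.33
0.803 0.10858478266756848 49.5333
```

View pics/turned2.png

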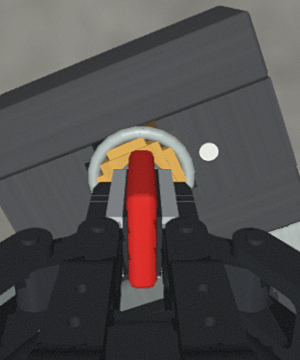

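```bash
python3 -c "
from h import *
print(ticket.finish_job(),arm.read_time())"
```

```text
the job is handed in; nothing more can be done
the job is handed in; nothing more can be done
```

The red key is fully home in the switch and turned clockwise to its stop. I handed in the job at about 49.5 s with the gripper still closed on the key and holding it turned.

- **Insertion:** I worked the key past both pins by moving it 1 mm to and fro with 2° of rocking. The axial force I read after each small move stayed under 8 N (highest 7.7 N). The tool height stopped dropping at 0.1434 m with about 6–8 N of pressure. I expected about 0.143 m, so the collar is on the face.
- **Turn:** The gripper rotated 1.95 rad. Over the last 0.15 rad the wrist torque climbed steadily to 0.80 N m, far above the 0.13 N m spring, so the cylinder is against its hard stop. The axial force stayed at 5–7 N, and the opening reading still showed the key gripped.
- **Not fully confirmed:**
  - The stop is inferred from torque; I had no direct reading of the cylinder angle.
  - The torque readings were noisy before the stop, about 0.1–0.2 N m.
  - The head may have twisted slightly in the pads under the final torque, though the last wrist picture showed it still flat between them.
- **Other things on the counter:** I did not touch the blue key or the other items. The last scene crop showed the blue key still in its rest; I took no final full-scene picture.

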